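# Open the descaler's push-and-turn cap

## Task

We are about to mix descaler for the kettle. Pull the orange stirrer up out of its wooden holder, stand it in the blue mug and let go of it; then press the red safety cap of the descaler bottle down, twist it anticlockwise while pressed, and lift it straight off. Finish while still holding the cap upright in the gripper, a few centimetres (about 5 to 10) clear above the open bottle; leave the mug standing where it is and do not disturb the other things.

Things in the scene. Friction and masses are not known exactly. Their poses are not given: they have to be found in the camera images.
- descaler_bottle: white round descaler bottle with a blue band, 72 mm across, held immovably in a black rubber suction ring (100 mm across): it cannot turn or slide. Origin: centre of its underside, on the worktop, z up. The shoulder slopes from 84 mm to the neck at 98 mm height. +x points to a red mark (locked) on the shoulder; a green mark 70 degrees anticlockwise from it, seen from above, means open.
- bottle_mouth (a point): centre of the bottle's mouth, 131 mm above its underside, on top of its 26 mm neck (hidden under the cap at the start). Seen from above, anticlockwise turning opens the cap. Lugs in the cap hook under ledges on the neck (bayonet, no thread); 58 to 82 degrees of turn frees them (aim for 70), a hard stop lies at about 86.
- safety_cap: red ribbed round cap, 52 mm diameter, 30 mm high, about 45 g, loose. Origin: centre of its lower rim, z up; +x is the white pointer on top. Locked, its rim is 112 mm above the worktop, pointer over the red mark. Press it 6 mm (at least 4.5, at most 7.5) against its spring (3 N at first, 9 N at the end) to clear the safety teeth, keep it down while turning, then lift. Turning needs little torque.
- cap_top (a point): centre of the cap's flat top, 30 mm above its rim, 142 mm above the worktop when locked. Grip the 52 mm skirt from above at any yaw, fingertips about 20 mm below this point; 25 to 30 N of grip is enough to press, turn and lift it. Below the rim 14 mm of neck are free.
- stirrer: orange flat stick, 180 mm long, 30 g, standing loosely in the holder's slot. Origin: centre of its lower end; z runs along it to the top. The top 50 mm is the grip: 18 mm wide along its x, 10 mm thick along its y (pinch along y); below it 12 x 8 mm; lowest 70 mm an 18 x 9 mm paddle. At the start the lower end is 10 mm and the top 190 mm above the worktop, 110 mm showing above the holder.
- stirrer_holder: beech block 70 (x) x 64 (y) x 80 mm high, fixed to the worktop, with one upright slot 27 (x) x 14 (y) x 70 mm deep in the middle of its top. Origin: centre of its underside, z up. (A wall cabinet hangs 0.4 m above the back right of the worktop, beyond x = 0.6, right of y = 0.05: keep the wrist short of it.).
- blue_mug: empty light-blue mug, 91 mm high, about 82 mm outside diameter, open at the top, at least 54 mm wide inside, floor 7 mm thick, loose, 275 g; origin on the level of its underside but 18 mm off the axis of the round body, towards the handle (the axis is at y = +18 mm, the handle reaches to y = -58 mm), z up. For the axis use point mug_mouth.
- mug_mouth (a point): centre of the blue mug's mouth, at rim height (91 mm) on the axis of its round body; aim the stirrer here
- kettle: bystander: white stove kettle, about 206 x 243 x 235 mm, at the back; origin centre of its underside
- flask_green: bystander: tall green drinking flask, 72 mm across, 250 mm high; origin centre of its underside
- tumbler_white: bystander: white travel tumbler with black lid, 86 mm across, 170 mm high; origin centre of its underside
- timer: bystander: red and white kitchen timer, 69 mm across, 44 mm high; origin centre of its underside
- lemon: bystander: lemon, 83 x 58 x 58 mm; origin on its underside
- salt: bystander: salt shaker, 44 mm across, 90 mm high; origin centre of its underside
Not all that is in view belongs to the job. There is more than one size of the stirrer; the job needs the largest.

How it is judged (in metres and radians):
On the way, in this order (a step that is already met when the one before it is completed fails the run):
1. the stirrer stands in the mug, let go, while the cap is still on the bottle (horizontal distance between stirrer and mug_mouth below 0.04 m and z of stirrer in the frame of blue_mug between -0.005 and 0.045 m and contact force between the fingers and stirrer below 0.1 N and angle between blue_mug's own z axis and vertical below 0.3 rad and horizontal distance between safety_cap and descaler_bottle below 0.02 m and z of safety_cap in the frame of descaler_bottle below 0.116 m), for 0.2 s.
2. the cap is pressed down at least 1.5 mm on the bottle (z of safety_cap in the frame of descaler_bottle below 0.1105 m and horizontal distance between safety_cap and descaler_bottle below 0.01 m), for 0.05 s.
3. the cap has been twisted at least 45 degrees while still on the neck (angle between the x axis of safety_cap and the x axis of descaler_bottle, either way round above 0.785 rad and z of safety_cap in the frame of descaler_bottle below 0.116 m and horizontal distance between safety_cap and descaler_bottle below 0.01 m), for 0.05 s.
At the end, for the whole second after the job is handed in: Gripper still holds the cap, still and upright (17 deg), rim 20 to 149 mm above the bottle's mouth, within 50 mm of its axis, touching nothing else. Stirrer rests in the mug, let go, foot below 45 mm over the mug's underside. Mug upright, moved under 40 mm (z of safety_cap in the frame of descaler_bottle between 0.151 and 0.28 m and horizontal distance between safety_cap and descaler_bottle below 0.05 m and angle between each of safety_cap, blue_mug's own z axis and vertical below 0.3 rad and contact force between the fingers and safety_cap above 1 N and contact force between safety_cap and descaler_bottle below 0.05 N and contact force between safety_cap and stirrer below 0.05 N and contact force between safety_cap and blue_mug below 0.05 N and linear speed of safety_cap below 0.03 m/s and horizontal distance between stirrer and mug_mouth below 0.04 m and z of stirrer in the frame of blue_mug between -0.005 and 0.045 m and contact force between the fingers and stirrer below 0.1 N and distance of blue_mug from where it was at the start of the episode below 0.04 m and linear speed of stirrer below 0.05 m/s); the arm keeps its last pose, push and grip.
It fails at once if a bystander (kettle, green flask, white tumbler, timer, lemon, salt shaker) is pushed more than 40 mm or tipped over (distance of any of kettle, flask_green, tumbler_white, timer, lemon, salt from where it was at the start of the episode above 0.04 m or angle between any of kettle, flask_green, tumbler_white, salt's own z axis and vertical above 0.5 rad).
It fails at once if the mug is knocked over or pushed far away (angle between blue_mug's own z axis and vertical above 0.6 rad or distance of blue_mug from where it was at the start of the episode above 0.08 m).
It also fails if it takes over 58 s, if anything falls off the work surface, if the arm or the gripper's body presses on something with over 40 N, if the wrist force passes 120 N, or if a joint passes its speed limit or range.

## Robot

A 6-joint arm with a two-finger parallel gripper is mounted at the origin on a cart in front of the work surface, level with it; the furniture and walls round the work are solid. World frame = base frame: x ahead of the robot, y to its left, z up, the work surface at z = 0. Lengths are in mm, angles in rad, forces in N, time in s.
With the tool pointing down it reaches from about 275 to 725 mm from the base axis. Payload 5.6 kg.
Tool frame: the origin (TCP) lies midway between the tips of the shut fingers; the grasp point (between the pads) lies 19 mm behind it; z points along the fingers, y is the line along which they close (so a half turn about z gives the same grasp; the last joint's range is limited). The gripper opens to 85 mm and grips with 20 to 120 N. Pads are 22 mm wide; open, the fingers measure 114 mm over their backs; the gripper's body (76 mm by 85 mm) begins 54 mm behind the grasp point. The pads swing forward as they close: fully open they stand 13 mm farther back than shut.
Start: joints at [-0.999, 0.255, 0.108, 0, -1.424, -0.285], TCP at [155.606, -527.522, 231.283] pointing down, gripper open.
Joint ranges: [-2.95, 2.95], [-1.21, 1.97], [-1.09, 1.5], [-2.87, 1.71], [-2.94, -0.07], [-3.05, 3.05]. Speed limits (rad/s): [2.57, 2.57, 3.14, 3.14, 3.14, 3.14].

## Interface

Orientations are given as a unit quaternion [x, y, z, w].
In Python, from station import monitor, viewer, finish_job gives the robot as it stands.
- The arm moves only by the tool drive_tool, never from a script. Its argument "steps" is a list of rows, each a list of 3 entries, a list of its own where there are three numbers: the turn, a rotation vector about the world's x, y, z in parts of the range, where 1.0 means 2 rad, then the shift along the world's x, y, z in shares of 60 cm (1.0 is 60 cm), then the opening, from 0 (shut) to 1 (fully open). A call has exactly 8 rows; each row is the pose to reach, as a shift and turn from the pose commanded when the call began; what a row does not reach only later rows make up. A row lasts 1/12 s, in which the tool goes at most 41.7 mm and 7.16 degrees, less where a joint would pass 70% of its speed; a pose out of reach is approached as far as the arm can. Shift and turn numbers lie between -1 and 1, and a call with a number outside is refused. A call with a gripper value outside its range is refused whole. The fingers move at their own pace and stop on an object; the grip force is fixed at half the most. Time passes only in rows, so rows that repeat a pose let the fingers close, or fill a call up. It gives the time, the measured TCP pose, the force, the opening and the grip force at its end, in the units of the state.
- monitor.state(): the state, without advancing time (a new reading comes with each control period).
- viewer.capture(name): name is "side" or "top"; returns a dict with "pixels" (384x512x3 uint8, red, green, blue), "mtx" (3x3 intrinsics, pixels), "world_to_cam" (4x4, takes a point from world to camera coordinates). Camera axes: x right, y down, z forward; pixel columns grow to the right and rows downward; lengths in mm; the calibration is good to about 2 mm. A picture is of the moment at which its call begins. There is no depth.
- finish_job(): hands the job in; it is judged then, once.
The state is a dict: "clock": time; "joints": joint angles; "qd": joint speeds; "effort": joint torques, N m; "position": TCP position; "orientation": TCP orientation; "contact_force": force on the tool from outside, world axes, zero at the start; "moment": the same for the moment, N m; "opening": opening from 0.0 (shut) to 1.0 (fully open); "gripper_force": force on a finger pad.
Only numpy, scipy, OpenCV 4.12 (cv2) and the standard library are available. Lean on these libraries where they do the work, as an engineer would, in place of code of your own. Each camera call takes 0.05 s, during which the arm holds its last target. There are 200 camera calls.

## Working session

There is one attempt and no reset: what is moved stays moved. The work goes in short steps, Python scripts to look and compute and a tool call to move; the robot and the scene stay as the last step left them, time stands still between calls to the robot, and variables do not carry over. Pictures are saved under pics/ and viewed, at most 10 in all, crops included, and the job is handed in when it is done.

Besides the shell and the picture viewer there is one more tool, called as name(argument=value, ...), one argument or row to a line, values as JSON. drive_tool: Moves the arm, as the interface text tells. Its arguments: {"type":"object","properties":{"steps":{"type":"array"}},"required":["steps"]}

```bash
mkdir -p pics; cat > h.py <<'E'
import numpy as np, cv2, pickle
from station import monitor, viewer, finish_job
def cap(n,fn):
    c=viewer.capture(n); cv2.imwrite(f'pics/{fn}.png',c['pixels'][:,:,::-1]); pickle.dump(c,open(f'pics/{fn}.pkl','wb')); return c
def load(fn): return pickle.load(open(f'pics/{fn}.pkl','rb'))
def ray(c,uv):
    T=np.array(c['world_to_cam']);R=T[:3,:3];o=-R.T@T[:3,3]
    d=R.T@np.linalg.inv(c['mtx'])@np.array([uv[0],uv[1],1.]);return o,d/np.linalg.norm(d)
def plane(c,uv,z):
    o,d=ray(c,uv);return o+d*(z-o[2])/d[2]
def tri(c1,p1,c2,p2):
    o1,d1=ray(c1,p1);o2,d2=ray(c2,p2)
    s=np.linalg.lstsq(np.c_[d1,-d2],o2-o1,rcond=None)[0]
    a,b=o1+s[0]*d1,o2+s[1]*d2;return (a+b)/2,np.linalg.norm(a-b)
def proj(c,p):
    q=np.array(c['world_to_cam'])[:3]@np.r_[p,1];q=np.array(c['mtx'])@q;return q[:2]/q[2]
E
python3 - <<'E'
from h import *
np.set_printoptions(precision=1,suppress=True)
a=cap('side','s0');b=cap('top','t0')
for c in(a,b): print(c['mtx'],np.array(c['world_to_cam']))
cv2.imwrite('pics/both.png',np.hstack([cv2.resize(x['pixels'],(800,600))[:,:,::-1] for x in (a,)]))
cv2.imwrite('pics/topb.png',cv2.resize(b['pixels'],(800,600))[:,:,::-1])
print(monitor.state())
E
```

```text
[[498.1   0.  252. ]
 [  0.  498.1 193.3]
 [  0.    0.    1. ]] [[  -0.9   -0.3   -0.   534.7]
 [  -0.1    0.4   -0.9  199.2]
 [   0.3   -0.8   -0.4 1509.4]
 [   0.     0.     0.     1. ]]
[[405.9   0.  255.9]
 [  0.  405.9 197. ]
 [  0.    0.    1. ]] [[   0.1   -1.    -0.  -129.3]
 [  -1.    -0.1   -0.2  607.5]
 [   0.2    0.    -1.  1302.8]
 [   0.     0.     0.     1. ]]
{'clock': 0.1, 'joints': array([-1. ,  0.3,  0.1, -0. , -1.4, -0.3]), 'qd': array([ 0., -0.,  0.,  0., -0., -0.]), 'effort': array([ -0. , -38.8,  23.8,   5.4,  -0. ,   0. ]), 'position': array([ 155.5, -527.1,  230.5]), 'orientation': array([-0.1,  1. ,  0. , -0. ]), 'contact_force': array([-0.3,  0.4, -0.1]), 'moment': array([-0., -0.,  0.]), 'gripper_force': 0.0, 'opening': 0.9992701456426091}
```

View pics/both.png

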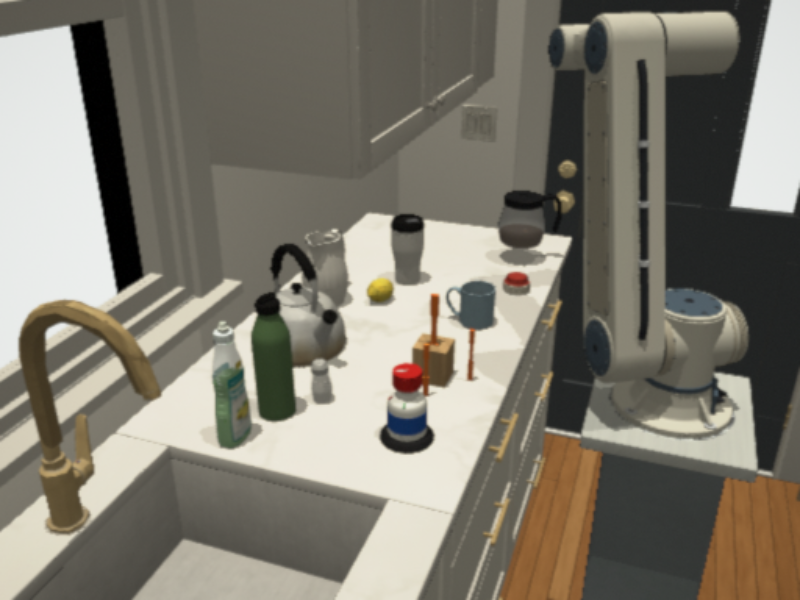

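View pics/topb.png

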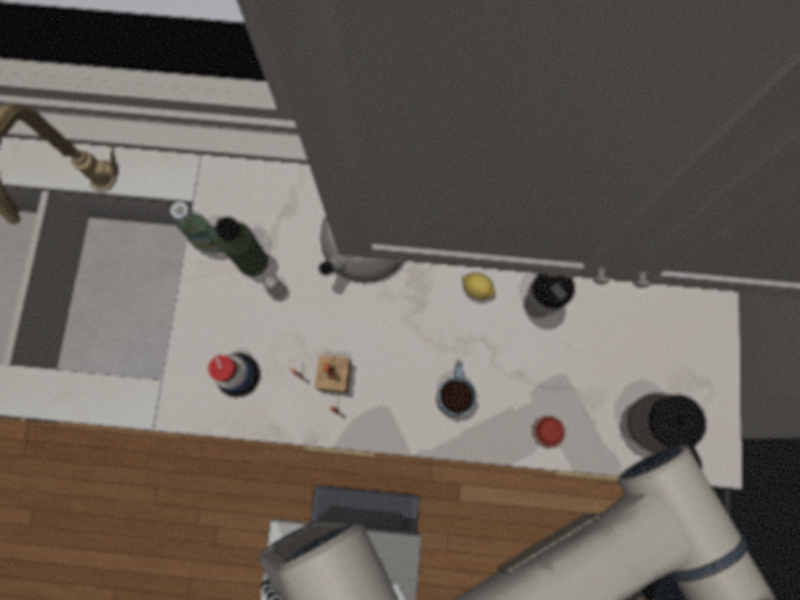

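The side view shows the cap at about (407,372), the stirrer top at (435,296), the holder at (433,358) and the mug at (475,305). In the top view the cap is at (222,367), the holder at (333,373), the mug at (457,397), and two smaller stirrers stand nearby. Next I'll measure these by colour and with enlarged crops.

```bash
python3 - <<'E'
from h import *
np.set_printoptions(precision=1,suppress=True)
a=load('s0');b=load('t0')
def comps(c,f,n,mn=8):
    hsv=cv2.cvtColor(c['pixels'],cv2.COLOR_RGB2HSV).astype(int);m=f(*[hsv[...,i] for i in range(3)]).astype(np.uint8)
    k,l,s,ce=cv2.connectedComponentsWithStats(m)
    for i in range(1,k):
        if s[i][4]>=mn: print(n,s[i],ce[i])
for c,n in((a,'s'),(b,'t')):
    comps(c,lambda h,s,v:((h<4)|(h>174))&(s>150)&(v>80),n+'red')
    comps(c,lambda h,s,v:(h>=4)&(h<12)&(s>150)&(v>90),n+'orange',6)
    comps(c,lambda h,s,v:(h>95)&(h<112)&(s>50)&(v>50),n+'blue',60)
    comps(c,lambda h,s,v:(h>=11)&(h<20)&(s>100)&(v>100),n+'wood',60)
def crop(c,x,y,w,h,k): return cv2.resize(c['pixels'][y:y+h,x:x+w],(w*k,h*k),interpolation=cv2.INTER_CUBIC)[:,:,::-1]
# top: cap | holder | mug; 
cv2.imwrite('pics/c1.png',np.vstack([np.hstack([crop(b,125,215,50,50,8),crop(b,180,215,50,50,8)]),np.hstack([crop(b,265,220,50,50,4),crop(a,250,180,75,50,4)])])) 
cv2.imwrite('pics/c2.png',np.hstack([crop(a,238,180,80,100,6)]))
E
```

```text
sred [324 175  13   7  50] [330.2 178. ]
sred [252 233  18  18 267] [260.6 241.4]
sorange [329 175   9   8  23] [333.  179.3]
sorange [324 179   4   3   9] [325.6 180. ]
sorange [276 188   4  28  59] [277.6 200. ]
sorange [301 211   3   9  18] [301.6 214.6]
sorange [300 230   2  13  23] [300.6 236.7]
sorange [265 232   9  16  29] [270.3 241. ]
sblue [427 185  34  16 345] [441.5 193.1]
sblue [248 264  25  15 257] [259.9 271.7]
swood [265 188  25  65 407] [276.1 219.7]
swood [ 17 194  23  13  74] [ 28.4 199.7]
swood [ 44 197  52  49 300] [ 70.7 215.6]
swood [ 49 270   8  24  69] [ 51.7 280.5]
swood [ 320  277   66  107 4540] [355.5 335.9]
swood [ 446  304   66   80 4367] [482.6 347.2]
tred [135 229  15  14 149] [142.5 236. ]
tred [344 268  16  16 164] [351.5 275.5]
torange [207 233   4   5  13] [208.5 234.8]
twood [  0 269  17  13 153] [  7.8 274.5]
twood [  37  271  361  105 6341] [286.6 321.5]
twood [ 29 275  29  10  87] [ 44.5 280. ]
twood [  0 281  14  10  70] [  6.1 285.6]
twood [  9 293  26  10 105] [ 20.7 297.7]
twood [ 32 296  25  10 110] [ 44.8 300.3]
twood [ 58 298 141  23 828] [129.8 308.8]
twood [   0  303  126   31 1019] [ 59.7 315.1]
twood [100 312  99  20 597] [151.6 322.7]
twood [ 39 319  33  10 113] [ 53.8 322.7]
twood [  0 325  20  11 167] [  9.1 329.7]
twood [127 327  47  25 686] [151.7 337.8]
twood [ 62 342  19   9  61] [ 70.6 345.3]
twood [   0  346  168   38 1917] [ 93.3 362.7]
twood [ 99 348  67  14 272] [136.2 354. ]
twood [  0 370  73  14 520] [ 36.2 377.6]
twood [268 375  28   9 118] [279.9 378.8]Traceback (most recent call last):
  File "<stdin>", line 16, in <module>
    return _nx.concatenate(arrs, 0, dtype=dtype, casting=casting)
           ~~~~~~~~~~~~~~~^^^^^^^^^^^^^^^^^^^^^^^^^^^^^^^^^^^^^^^
ValueError: all the input array dimensions except for the concatenation axis must match exactly, but along dimension 1, the array at index 0 has size 800 and the array at index 1 has size 500
```

```bash
python3 - <<'E'
import cv2,numpy as np
a=cv2.imread('pics/s0.png');b=cv2.imread('pics/t0.png')
f=lambda c,x,y,w,h,k:cv2.resize(c[y:y+h,x:x+w],(w*k,h*k),interpolation=cv2.INTER_CUBIC)
cv2.imwrite('pics/c1.png',np.hstack([f(b,125,215,100,60,4),f(b,262,220,60,60,4)])) 
cv2.imwrite('pics/c1.png',np.vstack([f(b,130,220,100,50,8),np.hstack([f(b,265,225,50,25*2,5)[:200],f(a,280,170,50,50,5)[:200],f(a,240,225,50,60,5)[50:250],])[:, :800].copy() if 0 else np.hstack([f(b,265,228,50,50,4),f(a,275,175,50,50,4),f(a,240,225,50,50,4),f(a,250,182,50,50,4)])]))
E
```

```text
(no output)
```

View pics/c1.png

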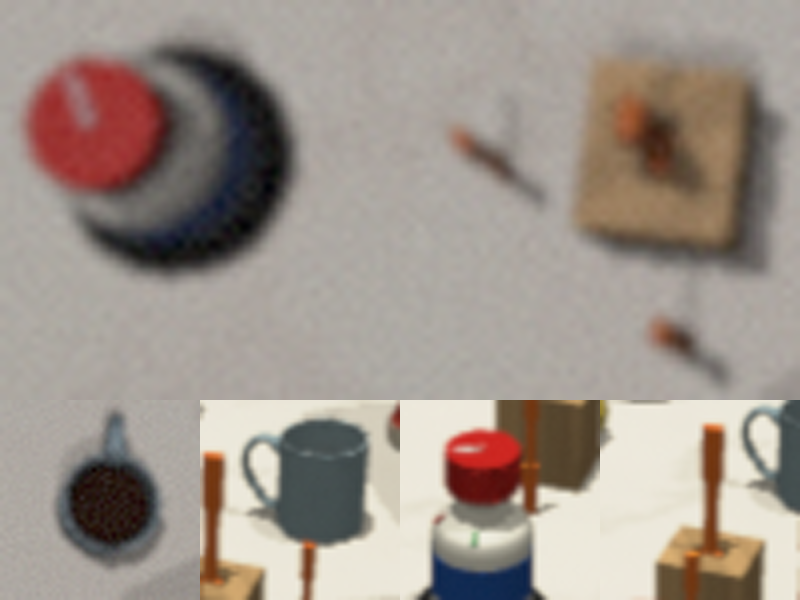

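The crops show the stirrer head at (632,118), the holder corners at (592,60), (748,68), (740,246) and (578,228), the cap top centre at (95,123) with its pointer up-left, and the mug mouth at (113,501). The side tiles show the matching points.

```bash
python3 - <<'E'
from h import *
np.set_printoptions(precision=1,suppress=True)
a=load('s0');b=load('t0')
T=lambda x,y:((x+.5)/8-.5+130,(y+.5)/8-.5+220)
q=lambda x,y,ox,oy,tx:((x-tx+.5)/4-.5+ox,(y-400+.5)/4-.5+oy)
print('stir',tri(a,q(712,427,250,182,600),b,T(632,118)),plane(b,T(632,118),190),plane(a,q(712,427,250,182,600),190))
print('cap',tri(a,q(484,450,240,225,400),b,T(95,123)),plane(b,T(95,123),142))
print('mug',tri(a,q(324,440,275,175,200),b,q(113,501,265,228,0)),plane(b,q(113,501,265,228,0),91))
hc=[plane(b,T(*p),80)[:2] for p in((592,60),(748,68),(740,246),(578,228))]
print('holder',hc,np.mean(hc,0),[np.linalg.norm(hc[i]-hc[i-1]) for i in range(4)])
e=[hc[0]-hc[3],hc[1]-hc[2],]; print([np.degrees(np.arctan2(v[1],v[0])) for v in e]); e=[hc[0]-hc[1],hc[3]-hc[2]];print([np.degrees(np.arctan2(v[1],v[0]))-90 for v in e])
hs=[plane(a,q(x,y,250,182,600),80)[:2] for x,y in((684,528),(764,541),(738,579),(656,563))];print('holder side',hs,np.mean(hs,0))
v=plane(b,T(73,75),142)-plane(b,T(95,123),142);print('pointer',np.degrees(np.arctan2(v[1],v[0])))
for n,p,z in(('salt',(268,288),60),('green',(230,228),250),('kettleknob',(326,268),120)): print(n,plane(b,(p[0]*.64,p[1]*.64),z))
v=plane(b,T(620+0,140),190);w=plane(b,T(625,98),190);print(v,w)
s=monitor.state();from scipy.spatial.transform import Rotation as R;print(R.from_quat(s['orientation']).as_matrix(),s['position'])
E
```

```text
stir (array([463.9,  57.7, 188.1]), np.float64(1.2233336923825147)) [463.1  57.3 190. ] [463.4  61.4 190. ]
cap (array([445.8, 271.3, 140.8]), np.float64(0.6581939129893515)) [446. 271. 142.]
mug (array([ 440.3, -206.5,   87.5]), np.float64(1.23352105797991)) [ 440.7 -206.1   91. ]
holder [array([496.9,  90.7]), array([499.8,  26.7]), array([427.5,  21.7]), array([428.3,  87.8])] [463.1  56.7] [np.float64(68.59721081648892), np.float64(64.01624970113627), np.float64(72.47118640556427), np.float64(66.14581575104181)]
[np.float64(2.380066274557316), np.float64(3.9881233501265063)]
[np.float64(2.6258574856821753), np.float64(-0.7144924345324171)]
holder side [array([494.7,  28.5]), array([428.2,  27.6]), array([430.5,  92.3]), array([497.6,  90.1])] [462.7  59.6]
pointer 32.878159906045454
salt [633.9 220.1  60. ]
green [701.1 263.6 250. ]
kettleknob [675.   91.1 120. ]
[454.5  60.8 190. ] [470.3  60.8 190. ]
[[-1.  -0.3 -0. ]
 [-0.3  1.   0. ]
 [ 0.   0.  -1. ]] [ 155.5 -527.1  230.5]
```

```bash
python3 - <<'E'
from h import *
a=load('s0');b=load('t0')
T=lambda x,y:((x+.5)/8-.5+130,(y+.5)/8-.5+220)
print(tri(a,(301.6,211),b,T(657,325)),tri(a,(273,221),b,T(459,137)),tri(a,(273,221),b,T(657,325)))
s=monitor.state();from scipy.spatial.transform import Rotation as R;m=R.from_quat(s['orientation']).as_matrix();print(np.degrees(np.arctan2(m[1,1],m[0,1])),s['position'])
E
```

```text
(array([390.05370829,  46.782837  , 118.01300244]), np.float64(2.1840649877634624)) (array([455.25682745, 133.71980827, 116.46097039]), np.float64(3.0678946083068674)) (array([432.74882962,  62.44334633,  77.67363407]), np.float64(82.34759506423691))
106.43024564359139 [ 155.5140062  -527.08590886  230.4528924 ]
```

Careful with the scale: shifts go in shares of 60 cm and turns go in shares of 2 rad. That gives: 28.8 cm / 60 = 0.48, 14.4 cm / 60 = 0.24, -0.25 rad / 2 = -0.125.

drive_tool(
  steps=[
    [[0,0,-0.015],[0.0317,0.06,0.0167],0.5],
    [[0,0,-0.03],[0.0633,0.12,0.0333],0.5],
    [[0,0,-0.045],[0.095,0.18,0.05],0.5],
    [[0,0,-0.06],[0.1267,0.24,0.05],0.5],
    [[0,0,-0.075],[0.1583,0.3,0.05],0.5],
    [[0,0,-0.09],[0.19,0.36,0.05],0.5],
    [[0,0,-0.105],[0.2217,0.42,0.05],0.5],
    [[0,0,-0.125],[0.2533,0.48,0.05],0.5],
  ],
)

```text
clock: 0.77
position: [307.7, -237.6, 261.1]
orientation: [-0.018, 1.0, 0.0, 0.0]
contact_force: [1.5, -0.6, -0.2]
opening: 0.502
gripper_force: 0.0
```

Scaled: 29.8 cm / 60 = 0.4967, 26 cm / 60 = 0.4333.

drive_tool(
  steps=[
    [[0,0,0],[0.0317,0.0617,0],0.5],
    [[0,0,0],[0.0633,0.1233,0],0.5],
    [[0,0,0],[0.095,0.185,0],0.5],
    [[0,0,0],[0.1267,0.2467,0],0.5],
    [[0,0,0],[0.1583,0.3083,0],0.5],
    [[0,0,0],[0.195,0.37,0],0.5],
    [[0,0,0],[0.2267,0.4333,0],0.5],
    [[0,0,0],[0.26,0.4967,0],0.5],
  ],
)

```text
clock: 1.43
position: [462.2, 57.6, 261.1]
orientation: [-0.019, 1.0, 0.0, -0.0]
contact_force: [1.6, -1.0, 0.8]
opening: 0.498
gripper_force: 0.0
```

Scaled: -11.1 cm / 60 = -0.185, -10 cm / 60 = -0.1667.

drive_tool(
  steps=[
    [[0,0,0],[0,0,-0.0333],0.5],
    [[0,0,0],[0,0,-0.0667],0.5],
    [[0,0,0],[0,0,-0.1],0.5],
    [[0,0,0],[0,0,-0.1333],0.5],
    [[0,0,0],[0,0,-0.1667],0.5],
    [[0,0,0],[0,0,-0.185],0.5],
    [[0,0,0],[0,0,-0.185],0.5],
    [[0,0,0],[0,0,-0.185],0.3],
  ],
)

```text
clock: 2.1
position: [461.7, 55.1, 150.0]
orientation: [-0.018, 1.0, -0.0, -0.001]
contact_force: [-0.7, 0.8, 0.3]
opening: 0.375
gripper_force: 0.0
```

drive_tool(
  steps=[
    [[0,0,0],[0,0,0],0],
    [[0,0,0],[0,0,0],0],
    [[0,0,0],[0,0,0],0],
    [[0,0,0],[0,0,0],0],
    [[0,0,0],[0,0,0],0],
    [[0,0,0],[0,0,0],0],
    [[0,0,0],[0,0,0],0],
    [[0,0,0],[0,0,0],0],
  ],
)

```text
clock: 2.77
position: [462.8, 55.8, 151.4]
orientation: [-0.019, 1.0, 0.0, 0.001]
contact_force: [-0.6, 2.1, 5.8]
opening: 0.109
gripper_force: 59.8
```

Scaled: 13 cm / 60 = 0.2167, 12 cm / 60 = 0.2.

drive_tool(
  steps=[
    [[0,0,0],[0,0,0.0167],0],
    [[0,0,0],[0,0,0.0417],0],
    [[0,0,0],[0,0,0.0667],0],
    [[0,0,0],[0,0,0.1],0],
    [[0,0,0],[0,0,0.1333],0],
    [[0,0,0],[0,0,0.1667],0],
    [[0,0,0],[0,0,0.2],0],
    [[0,0,0],[0,0,0.2167],0],
  ],
)

```text
clock: 3.43
position: [462.5, 55.2, 282.5]
orientation: [-0.018, 1.0, 0.0, 0.001]
contact_force: [0.0, -0.1, -0.2]
opening: 0.109
gripper_force: 59.0
```

```bash
python3 - <<'E'
from h import *
np.set_printoptions(precision=2,suppress=True)
s=monitor.state();print(s)
a=cap('side','s1');b=cap('top','t1')
f=lambda c,x,y,w,h,k:cv2.resize(c['pixels'][y:y+h,x:x+w,::-1],(w*k,h*k),interpolation=cv2.INTER_CUBIC)
cv2.imwrite('pics/v1.png',np.hstack([f(a,220,100,100,150,4),f(b,160,190,100,150,4)]))
E
```

```text
{'clock': 3.4333, 'joints': array([ 0.46,  0.07,  0.02,  0.  , -1.51, -1.99]), 'qd': array([ 0.  , -0.01,  0.24, -0.02, -0.26,  0.  ]), 'effort': array([  0.1 , -27.46,  23.05,   5.24,   0.01,  -0.  ]), 'position': array([462.55,  55.2 , 282.55]), 'orientation': array([-0.02,  1.  ,  0.  ,  0.  ]), 'contact_force': array([ 0.01, -0.11, -0.21]), 'moment': array([ 0.02, -0.07, -0.03]), 'gripper_force': 59.03745353221893, 'opening': 0.10881122255895156}
```

View pics/v1.png

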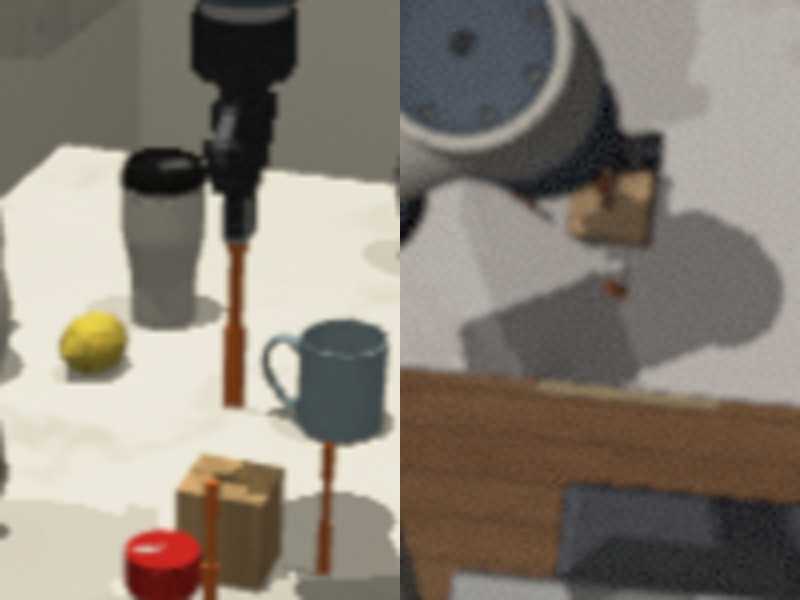

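The stirrer hangs upright in the gripper, foot at (234,407) in the crop, well clear of the holder. Next it goes over the mug.

Scaled: -26.3 cm / 60 = -0.4383, -2.2 cm / 60 = -0.0367.

drive_tool(
  steps=[
    [[0,0,0],[-0.0033,-0.0333,0],0],
    [[0,0,0],[-0.0083,-0.0917,0],0],
    [[0,0,0],[-0.0133,-0.1533,0],0],
    [[0,0,0],[-0.0183,-0.2167,0],0],
    [[0,0,0],[-0.0233,-0.2833,0],0],
    [[0,0,0],[-0.0283,-0.35,0],0],
    [[0,0,0],[-0.0333,-0.405,0],0],
    [[0,0,0],[-0.0367,-0.4383,0],0],
  ],
)

```text
clock: 4.2
position: [438.5, -210.2, 278.3]
orientation: [-0.017, 1.0, 0.0, -0.002]
contact_force: [-0.2, 0.5, -0.8]
opening: 0.112
gripper_force: 59.1
```

```bash
python3 - <<'E'
from h import *
a=cap('side','s2');b=cap('top','t2')
f=lambda c,x,y,w,h,k:cv2.resize(c['pixels'][y:y+h,x:x+w,::-1],(w*k,h*k),interpolation=cv2.INTER_CUBIC)
cv2.imwrite('pics/v2.png',np.hstack([f(a,260,90,100,150,4),f(b,240,190,100,150,4)]))
p=monitor.state()['position'];print(p)
m=np.array([440.5,-206.3,91]);foot=np.r_[p[:2],142]
for c in(a,b): print(proj(c,foot),proj(c,m))
E
```

```text
[ 438.68535429 -209.93184909  278.0215541 ]
[306.86508107 170.32095209] [305.43738056 183.74295788]
[295.51784107 252.4210441 ] [292.92477812 252.93069603]
```

View pics/v2.png

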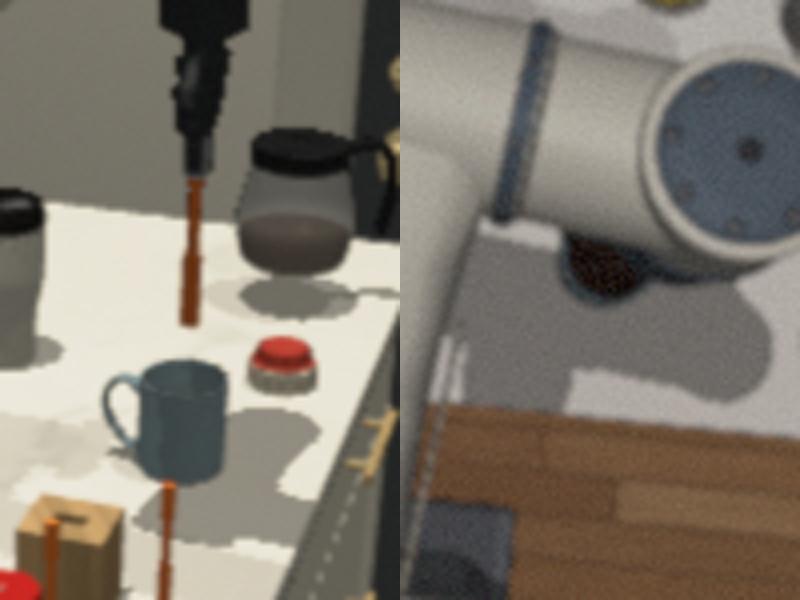

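The foot appears at (190,327) in the crop, 307,172 in full-image pixels, about 1 px from the prediction. It needs about 4 mm of correction before lowering.

Scaled: -12.3 cm / 60 = -0.205, -11.5 cm / 60 = -0.1917.

drive_tool(
  steps=[
    [[0,0,0],[0.0033,0.0067,0],0],
    [[0,0,0],[0.0033,0.0067,-0.0333],0],
    [[0,0,0],[0.0033,0.0067,-0.0667],0],
    [[0,0,0],[0.0033,0.0067,-0.1],0],
    [[0,0,0],[0.0033,0.0067,-0.1333],0],
    [[0,0,0],[0.0033,0.0067,-0.1667],0],
    [[0,0,0],[0.0033,0.0067,-0.1917],0],
    [[0,0,0],[0.0033,0.0067,-0.205],0],
  ],
)

```text
clock: 4.97
position: [440.8, -201.8, 154.5]
orientation: [-0.019, 1.0, 0.001, -0.002]
contact_force: [-0.3, 0.3, -0.9]
opening: 0.108
gripper_force: 59.0
```

Scaled: -0.2 cm / 60 = -0.0033.

drive_tool(
  steps=[
    [[0,0,0],[0,0,0],0],
    [[0,0,0],[0,0,0],0],
    [[0,0,0],[0,0,-0.0033],0],
    [[0,0,0],[0,0,-0.0033],0],
    [[0,0,0],[0,0,-0.0033],0],
    [[0,0,0],[0,0,-0.0033],0],
    [[0,0,0],[0,0,-0.0033],0],
    [[0,0,0],[0,0,-0.0033],0],
  ],
)

```text
clock: 5.63
position: [442.1, -203.7, 155.5]
orientation: [-0.018, 1.0, -0.0, 0.0]
contact_force: [-0.6, 0.2, -1.1]
opening: 0.109
gripper_force: 59.0
```

Scaled: -0.5 cm / 60 = -0.0083, -0.3 cm / 60 = -0.005.

drive_tool(
  steps=[
    [[0,0,0],[0,-0.0017,-0.005],0],
    [[0,0,0],[0,-0.0017,-0.0083],0],
    [[0,0,0],[0,-0.0017,-0.0083],0],
    [[0,0,0],[0,-0.0017,-0.0083],0.2],
    [[0,0,0],[0,-0.0017,-0.0083],0.4],
    [[0,0,0],[0,-0.0017,-0.0083],0.7],
    [[0,0,0],[0,-0.0017,-0.0083],1],
    [[0,0,0],[0,-0.0017,-0.0083],1],
  ],
)

```text
clock: 6.3
position: [442.1, -204.6, 150.4]
orientation: [-0.018, 1.0, -0.0, 0.0]
contact_force: [0.1, -0.5, -0.1]
opening: 0.76
gripper_force: 0.0
```

Scaled: 13 cm / 60 = 0.2167, 11 cm / 60 = 0.1833.

drive_tool(
  steps=[
    [[0,0,0],[0,0,0],1],
    [[0,0,0],[0,0,0.0167],1],
    [[0,0,0],[0,0,0.05],1],
    [[0,0,0],[0,0,0.0833],1],
    [[0,0,0],[0,0,0.1167],1],
    [[0,0,0],[0,0,0.15],1],
    [[0,0,0],[0,0,0.1833],1],
    [[0,0,0],[0,0,0.2167],1],
  ],
)

```text
clock: 6.97
position: [441.9, -204.6, 281.4]
orientation: [-0.018, 1.0, -0.0, 0.0]
contact_force: [0.4, -0.2, 0.3]
opening: 1.005
gripper_force: 0.0
```

```bash
python3 - <<'E'
from h import *
a=cap('side','s3')
f=lambda c,x,y,w,h,k:cv2.resize(c['pixels'][y:y+h,x:x+w,::-1],(w*k,h*k),interpolation=cv2.INTER_CUBIC)
cv2.imwrite('pics/v3.png',f(a,220,90,150,150,4))
print(monitor.state()['joints'])
E
```

```text
[-0.1109258   0.11634675  0.07152957  0.00249311 -1.5191698  -1.42304825]
```

View pics/v3.png

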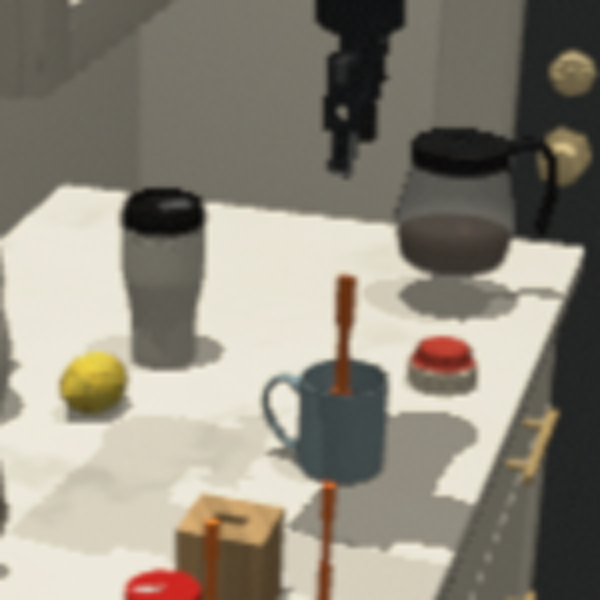

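The stirrer stands in the mug, head at (346,280), foot inside, and the mug hasn't moved. Next is the cap.

Scaled: 26 cm / 60 = 0.4333, 22.5 cm / 60 = 0.375.

drive_tool(
  steps=[
    [[0,0,0],[0,0.0333,0],1],
    [[0,0,0],[0,0.0833,0],1],
    [[0,0,0],[0,0.1417,0],1],
    [[0,0,0],[0,0.2,0],1],
    [[0,0,0],[0,0.2583,0],1],
    [[0,0,0],[0,0.3167,0],1],
    [[0,0,0],[0,0.375,0],1],
    [[0,0,0],[0.0033,0.4333,0],1],
  ],
)

```text
clock: 7.68
position: [443.4, 57.0, 280.5]
orientation: [-0.018, 1.0, 0.0, 0.0]
contact_force: [1.3, 1.0, -0.1]
opening: 1.0
gripper_force: 0.0
```

Scaled: 21.5 cm / 60 = 0.3583, 20 cm / 60 = 0.3333.

drive_tool(
  steps=[
    [[0,0,0],[0,0.0583,0],1],
    [[0,0,0],[0,0.1167,0],1],
    [[0,0,0],[0,0.175,0],1],
    [[0,0,0],[0,0.2333,0],1],
    [[0,0,0],[0,0.2833,0],1],
    [[0,0,0],[0.0017,0.3333,0],1],
    [[0,0,0],[0.0033,0.3583,0],1],
    [[0,0,0],[0.0033,0.3583,0],1],
  ],
)

```text
clock: 8.35
position: [445.8, 272.9, 279.1]
orientation: [-0.02, 1.0, -0.0, -0.001]
contact_force: [0.6, -0.2, -0.3]
opening: 1.001
gripper_force: 0.0
```

Scaled: -8 cm / 60 = -0.1333, -6 cm / 60 = -0.1.

drive_tool(
  steps=[
    [[0,0,0],[0,0,0],1],
    [[0,0,0],[0,0,0],1],
    [[0,0,0],[0,0,0],1],
    [[0,0,0],[0,0,0],1],
    [[0,0,0],[0,0,-0.0333],1],
    [[0,0,0],[0,0,-0.0667],1],
    [[0,0,0],[0,0,-0.1],1],
    [[0,0,0],[0,0,-0.1333],1],
  ],
)

```text
clock: 9.02
position: [446.1, 269.7, 199.9]
orientation: [-0.018, 1.0, 0.0, 0.0]
contact_force: [-0.2, 0.3, 1.0]
opening: 1.003
gripper_force: 0.0
```

```bash
python3 - <<'E'
from h import *
s=monitor.state();print(s['position'],s['joints'])
a=cap('side','s4');b=cap('top','t4')
for c in(a,b):
    h=cv2.cvtColor(c['pixels'],cv2.COLOR_RGB2HSV).astype(int);m=((h[...,0]<4)|(h[...,0]>174))&(h[...,1]>150)&(h[...,2]>80)
    y,x=np.where(m);k=x<300;k&=x<290;print(k.sum(),[ (x[k].mean(),y[k].mean()) if k.any() else 0])
E
```

```text
[446.11075238 269.65198358 199.85317189] [ 8.44391420e-01  2.09455155e-01 -3.13025176e-02 -4.19468705e-06
 -1.32899967e+00 -2.37940211e+00]
238 [(np.float64(260.15966386554624), np.float64(241.2731092436975))]
51 [(np.float64(141.35294117647058), np.float64(239.50980392156862))]
```

Scaled: -8.1 cm / 60 = -0.135, -7.2 cm / 60 = -0.12.

drive_tool(
  steps=[
    [[0,0,0],[0,0.0017,-0.025],1],
    [[0,0,0],[0,0.0017,-0.05],1],
    [[0,0,0],[0,0.0017,-0.075],1],
    [[0,0,0],[0,0.0017,-0.1],1],
    [[0,0,0],[0,0.0017,-0.12],1],
    [[0,0,0],[0,0.0017,-0.135],1],
    [[0,0,0],[0,0.0017,-0.135],0.9],
    [[0,0,0],[0,0.0017,-0.135],0.75],
  ],
)

```text
clock: 9.78
position: [446.5, 271.4, 120.2]
orientation: [-0.018, 1.0, 0.0, 0.0]
contact_force: [0.6, -0.1, -0.3]
opening: 0.78
gripper_force: 0.0
```

drive_tool(
  steps=[
    [[0,0,0],[0,0,0],0.65],
    [[0,0,0],[0,0,0],0.5],
    [[0,0,0],[0,0,0],0.3],
    [[0,0,0],[0,0,0],0],
    [[0,0,0],[0,0,0],0],
    [[0,0,0],[0,0,0],0],
    [[0,0,0],[0,0,0],0],
    [[0,0,0],[0,0,0],0],
  ],
)

```text
clock: 10.45
position: [446.7, 272.0, 119.9]
orientation: [-0.019, 1.0, 0.001, 0.001]
contact_force: [1.5, 1.7, 4.5]
opening: 0.586
gripper_force: 61.7
```

Scaled: -0.6 cm / 60 = -0.01, -0.5 cm / 60 = -0.0083.

drive_tool(
  steps=[
    [[0,0,0],[0,0,-0.0017],0],
    [[0,0,0],[0,0,-0.0033],0],
    [[0,0,0],[0,0,-0.005],0],
    [[0,0,0],[0,0,-0.0067],0],
    [[0,0,0],[0,0,-0.0083],0],
    [[0,0,0],[0,0,-0.01],0],
    [[0,0,0],[0,0,-0.01],0],
    [[0,0,0],[0,0,-0.01],0],
  ],
)

```text
clock: 11.12
position: [446.8, 272.0, 114.3]
orientation: [-0.019, 1.0, 0.001, 0.001]
contact_force: [0.5, 1.4, 7.7]
opening: 0.592
gripper_force: 62.0
```

```bash
python3 - <<'E'
from h import *
s=monitor.state();print(s['position'],s['contact_force'],s['moment'],s['joints'])
E
```

```text
[446.77689279 271.98360334 114.26754104] [0.45472701 1.36820552 7.73486255] [ 0.4572292  -0.26092301 -0.05781822] [ 8.46995251e-01  2.67764551e-01 -1.81544366e-01  7.65809617e-04
 -1.11918906e+00 -2.38089157e+00]
```

Scaled: -0.05 cm / 60 = -0.0008, 0.05 rad / 2 = 0.025.

drive_tool(
  steps=[
    [[0,0,0],[0,0,-0.0008],0],
    [[0,0,0.025],[0,0,-0.0008],0],
    [[0,0,0.075],[0,0,-0.0008],0],
    [[0,0,0.125],[0,0,-0.0008],0],
    [[0,0,0.175],[0,0,-0.0008],0],
    [[0,0,0.225],[0,0,-0.0008],0],
    [[0,0,0.275],[0,0,-0.0008],0],
    [[0,0,0.3],[0,0,-0.0008],0],
  ],
)

```text
clock: 11.78
position: [447.0, 272.1, 114.2]
orientation: [-0.316, 0.949, 0.0, 0.002]
contact_force: [0.3, 1.9, 9.6]
opening: 0.591
gripper_force: 62.2
```

```bash
python3 - <<'E'
from h import *
s=monitor.state();print(s['position'],s['contact_force'],s['moment'],s['joints'],s['opening'])
E
```

```text
[447.00035541 272.05956053 114.22636752] [0.29457466 1.86666627 9.63223465] [ 0.44454998 -0.16765967 -0.03159419] [ 8.46970434e-01  2.67743640e-01 -1.81813343e-01  1.08789641e-03
 -1.11827610e+00 -1.77587461e+00] 0.5906837945126326
```

Scaled: 0.62 rad / 2 = 0.31.

drive_tool(
  steps=[
    [[0,0,0.05],[0,0,0],0],
    [[0,0,0.1],[0,0,0],0],
    [[0,0,0.15],[0,0,0],0],
    [[0,0,0.2],[0,0,0],0],
    [[0,0,0.25],[0,0,0],0],
    [[0,0,0.29],[0,0,0],0],
    [[0,0,0.31],[0,0,0],0],
    [[0,0,0.31],[0,0,0],0],
  ],
)

```text
clock: 12.45
position: [447.0, 272.1, 114.2]
orientation: [-0.589, 0.808, -0.0, 0.002]
contact_force: [0.3, 0.7, 10.3]
opening: 0.588
gripper_force: 62.3
```

```bash
python3 - <<'E'
from h import *
s=monitor.state();print(s['position'],s['contact_force'],s['moment'],s['joints'],s['opening'])
a=cap('side','s5')
f=lambda c,x,y,w,h,k:cv2.resize(c['pixels'][y:y+h,x:x+w,::-1],(w*k,h*k),interpolation=cv2.INTER_CUBIC)
cv2.imwrite('pics/v5.png',f(a,210,160,100,130,4))
E
```

```text
[446.95012192 272.14141635 114.23715794] [ 0.3230176   0.65334018 10.2760216 ] [0.47204372 0.04911823 0.02330216] [ 8.47025594e-01  2.67722278e-01 -1.81736972e-01  8.90424267e-04
 -1.11830057e+00 -1.15859399e+00] 0.5882435578714069
```

View pics/v5.png

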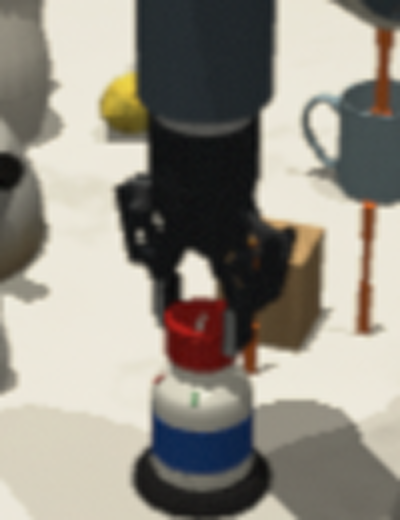

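The pointer (201,320) has turned to the green mark's side (195,400). Lifting slowly.

Scaled: 2 cm / 60 = 0.0333, 1.7 cm / 60 = 0.0283.

drive_tool(
  steps=[
    [[0,0,0],[0,0,0.0033],0],
    [[0,0,0],[0,0,0.0083],0],
    [[0,0,0],[0,0,0.0133],0],
    [[0,0,0],[0,0,0.0183],0],
    [[0,0,0],[0,0,0.0233],0],
    [[0,0,0],[0,0,0.0283],0],
    [[0,0,0],[0,0,0.0333],0],
    [[0,0,0],[0,0,0.0333],0],
  ],
)

```text
clock: 13.17
position: [445.0, 270.7, 132.0]
orientation: [-0.588, 0.809, 0.0, -0.002]
contact_force: [0.6, 0.3, -1.6]
opening: 0.582
gripper_force: 62.9
```

Free: only the cap's own weight is pulling on the tool. I'll raise it the rest of the way and settle.

Scaled: 7.5 cm / 60 = 0.125, 7 cm / 60 = 0.1167.

drive_tool(
  steps=[
    [[0,0,0],[0,0,0.0167],0],
    [[0,0,0],[0,0,0.0333],0],
    [[0,0,0],[0,0,0.05],0],
    [[0,0,0],[0,0,0.0667],0],
    [[0,0,0],[0,0,0.0833],0],
    [[0,0,0],[0,0,0.1],0],
    [[0,0,0],[0,0,0.1167],0],
    [[0,0,0],[0,0,0.125],0],
  ],
)

```text
clock: 13.83
position: [446.5, 271.7, 209.7]
orientation: [-0.588, 0.809, 0.0, 0.001]
contact_force: [-0.4, 0.2, -0.8]
opening: 0.586
gripper_force: 62.9
```

drive_tool(
  steps=[
    [[0,0,0],[0,0,0],0],
    [[0,0,0],[0,0,0],0],
    [[0,0,0],[0,0,0],0],
    [[0,0,0],[0,0,0],0],
    [[0,0,0],[0,0,0],0],
    [[0,0,0],[0,0,0],0],
    [[0,0,0],[0,0,0],0],
    [[0,0,0],[0,0,0],0],
  ],
)

```text
clock: 14.5
position: [446.0, 271.4, 207.7]
orientation: [-0.588, 0.809, -0.0, -0.0]
contact_force: [-0.1, 0.6, -0.6]
opening: 0.587
gripper_force: 62.9
```

```bash
python3 - <<'E'
from h import *
a=cap('side','s6');b=cap('top','t6')
f=lambda c,x,y,w,h,k:cv2.resize(c['pixels'][y:y+h,x:x+w,::-1],(w*k,h*k),interpolation=cv2.INTER_CUBIC)
cv2.imwrite('pics/v6.png',f(a,200,130,160,150,4))
E
```

```text
(no output)
```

View pics/v6.png

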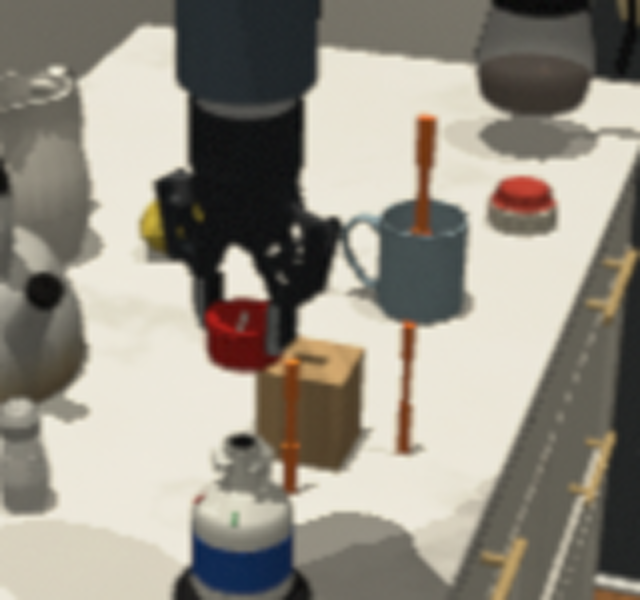

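The cap (243,335) is held upright above the open neck (242,440), and the stirrer is standing in the mug (425,230). Handing in.

```bash
python3 -c "
from station import finish_job
print(finish_job())"
```

```text
the job is handed in; nothing more can be done
None
```

I handed the job in at about 14.5 s on the robot clock: the orange stirrer stands released in the blue mug, and the opened safety cap is held upright about 7 cm above the bottle's mouth, with nothing else seen to have moved in the last picture; the hand-in returned no verdict.

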